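Tighten a hose elbow into a vacuum manifold

ROBOT

A 6-joint arm with a two-finger parallel gripper is mounted at the origin on a cart in front of the work surface, level with it; the furniture and walls round the work are solid. World frame = base frame: x ahead of the robot, y to its left, z up, the work surface at z = 0. Lengths are in m, angles in rad, forces in N, time in s.
With the tool pointing down it reaches from about 0.35 to 0.875 m from the base axis. Payload 4.2 kg.
Tool frame: the origin (TCP) lies midway between the tips of the shut fingers; the grasp point (between the pads) lies ctrl.pinch_z behind it (ctrl.pinch_z is the distance from the TCP to the grasp point, in m); z points along the fingers, y is the line along which they close (so a half turn about z gives the same grasp; the last joint's range is limited). The gripper opens to 87 mm and grips with 3 to 60 N. Pads are 19 mm wide; open, the fingers measure 117 mm over their backs; the gripper's body (75 mm by 190 mm) begins 51 mm behind the grasp point.
Start: joints at [-1.075, 0.385, 0.008, 0, -1.194, -0.259], TCP at [0.147, -0.608, 0.223] pointing down, gripper open.
Joint ranges: [-3.14, 3.14], [-1.21, 2.06], [-1.07, 1.41], [-3.16, 2.05], [-2.99, -0.16], [-3.1, 3.1]. Speed limits (rad/s): [2.79, 2.79, 3.14, 3.14, 3.14, 3.14].

INTERFACE

Orientations are given as a rotation vector (axis times angle).
In Python, from workcell import ctrl gives the robot as it stands. The module is installed in compiled form; this text tells all that it offers. Calls block until the motion is done:
- ctrl.movep(position, orientation): joint-space move of the TCP to a pose.
- ctrl.movel(position, feed=0.15, ori=None): straight line of the TCP; ori=None keeps the orientation; feed is the mean speed in m/s.
- ctrl.movej(angles): joint-space move.
- ctrl.gripper_to(opening, force=None): opening from 0.0 (shut) to 1.0 (fully open); force is the grip in N (None keeps the last); returns when the fingers have stopped.
- ctrl.wait(seconds).
- ctrl.ik(position, orientation): joint angles nearest the present ones, or None.
- ctrl.grab_frame(name): name is "side" or "top"; returns a dict with "frame" (480x640x3 uint8, red, green, blue), "vfov" (degrees; the focal length in pixels is half the picture's height over the tangent of half this angle, whatever the lens; pixels are square), "cx", "cy" (the principal point, pixels), "R" (3x3) and "t" (3): a world point X has camera coordinates R X + t. Camera axes: x right, y down, z forward; pixel columns grow to the right and rows downward; lengths in m; the calibration is good to about 2 mm. A picture is of the moment at which its call begins. There is no depth.
A pose or a line that the arm cannot do raises ctrl.IKError and nothing moves.
- ctrl.hand_in(): hands the job in; it is judged then, once.
Readings, each from a call of its own:
- ctrl.current_clock(): time.
- ctrl.current_joints(): joint angles.
- ctrl.current_joint_velocities(): joint speeds.
- ctrl.current_joint_torque(): joint torques, N m.
- ctrl.current_eef_pos(): TCP position.
- ctrl.current_tool_rot(): TCP orientation.
- ctrl.current_ft_force(): force on the tool from outside, world axes, zero at the start.
- ctrl.current_moment(): the same for the moment, N m.
- ctrl.current_gripper_width(): opening from 0.0 (shut) to 1.0 (fully open).
- ctrl.current_grip_force(): force on a finger pad.
Only numpy, scipy, OpenCV 4.12 (cv2) and the standard library are available. Lean on these libraries where they do the work, as an engineer would, in place of code of your own. Each camera call takes 0.05 s, during which the arm holds its last target. There are 200 camera calls.

TASK

The angled hose fitting (the elbow) has been started by hand in one port of the vacuum manifold screwed to the bench. Tighten it clockwise, seen from above, against its rising resistance until its outlet points straight out over the manifold's front face, the long side facing the robot, in line with the groove there; do not turn it far past that. Leave the straight hose barb in its port as it is, and let go.

Things in the scene. Friction and masses are not known exactly. Their poses are not given: they have to be found in the camera images.
- manifold: Fixed aluminium block 50 (x) by 190 (y) by 32 mm high, a screwed ear at each end (228 overall). Origin: centre of its underside, on the bench; its front looks along its own -x, towards the robot; z up. Ports in its top at x = 0, y = -75, 0, +75 mm hold elbow, straight barb and a low hex plug (11 mm high) in varying order; a dark groove runs from each port to the front edge.
- elbow_grip (a point): Centre of the plain steel elbow's body, on its turning axis, 28 mm over the manifold's top (60 over the bench). Body: 22 mm long (x), 18 wide (y, flat sides), from 13 to 43 mm over the manifold's top; below it a hex foot 6 mm high, 25 wide. The point turns with the elbow; its +x is the outlet, a level ridged barb 10 mm thick at this height, its end 41 mm from the axis; z up.
- elbow (a joint): Angle of the elbow in its thread, rad; grows clockwise seen from above (tightening; its height stays the same). 1.6 = outlet straight out over the front (manifold's own -x); starts between 0.2 and 0.8. Takes about 0.065 N m to turn at first, rising evenly to 0.1 N m at 1.6 and on beyond, to a hard stop at 2.3; it stays where it is left.
- nipple (a joint): Angle of the straight hose barb (upright, hex foot 18 mm across flats, 39 mm high over the manifold's top) in its port, rad; starts at 0; turns easily and must be left alone.

How it is judged:
By the outcome, as a careful person would: the job done as asked, in the order asked, and still so for the second after the job is handed in, with the robot touching nothing.
It also fails if it takes over 32 s, if anything falls off the work surface, if the arm or the gripper's body presses on something with over 40 N, if the wrist force passes 120 N, or if a joint passes its speed limit or range.

## Working session

There is one attempt and no reset: what is moved stays moved. The work goes in short steps, each a Python script; the robot and the scene stay as the last script left them, time stands still between calls to the robot, and variables do not carry over. Pictures are saved under pics/ and viewed, at most 10 in all, crops included, and the job is handed in when it is done.

```bash
mkdir -p pics; cat > h.py <<'E'
import numpy as np, cv2
from workcell import ctrl
def snap(n,f):
    d=ctrl.grab_frame(n); cv2.imwrite('pics/'+f,d['frame'][:,:,::-1]); return d
def ray(d,u,v,z):
    f=240/np.tan(np.radians(d['vfov'])/2); R=np.array(d['R']);t=np.array(d['t'])
    c=-R.T@t; r=R.T@np.array([(u-d['cx'])/f,(v-d['cy'])/f,1]); return c+r*(z-c[2])/r[2]
def proj(d,X):
    f=240/np.tan(np.radians(d['vfov'])/2); p=np.array(d['R'])@np.array(X)+d['t']
    return np.array([f*p[0]/p[2]+d['cx'],f*p[1]/p[2]+d['cy']])
E
python3 - <<'E'
from h import *
for n in('top','side'):
    d=snap(n,n+'0.png'); print(n,-np.array(d['R']).T@d['t'],d['vfov'],np.round(d['R'],2).tolist())
print(ctrl.pinch_z,ctrl.current_clock(),ctrl.current_tool_rot())
E
```

```text
top [ 0.4236441  -0.0531153   0.92405704] 50.558935822172764 [[0.02, -1.0, 0.01], [-1.0, -0.03, -0.1], [0.1, -0.01, -1.0]]
side [ 0.25796201 -0.75270712  0.47282608] 42.279436315541545 [[0.92, -0.38, -0.02], [-0.2, -0.42, -0.88], [0.33, 0.82, -0.47]]
0.0187 0.1 [ 3.70799265e-01 -3.11931878e+00 -3.02394326e-03]
```

View pics/top0.png

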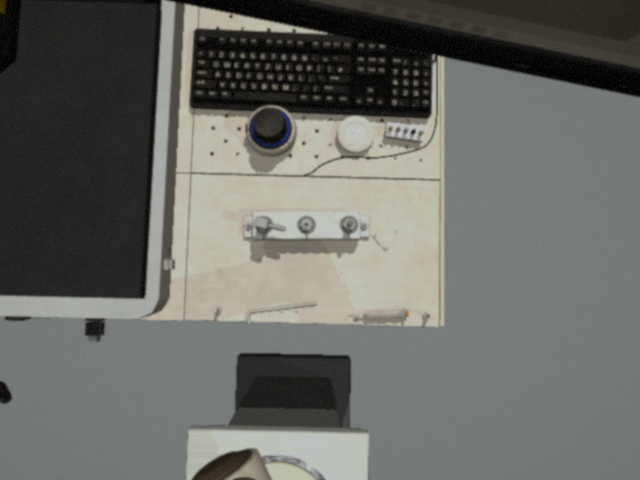

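View pics/side0.png

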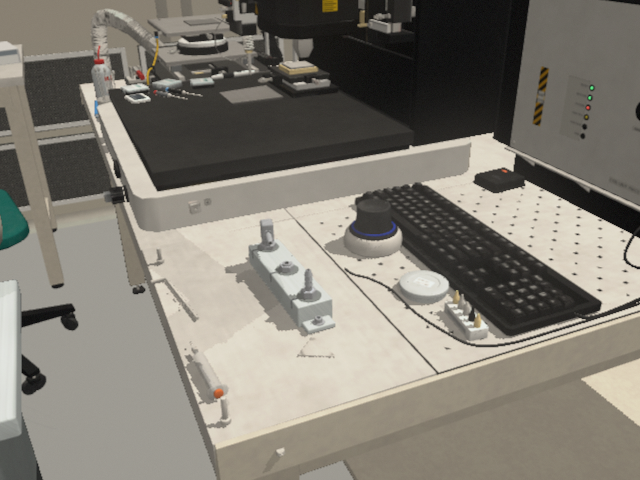

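```bash
python3 - <<'E'
import cv2,numpy as np
a=cv2.imread('pics/top0.png')[200:255,235:385]; b=cv2.imread('pics/side0.png')[210:340,235:345]
a=cv2.resize(a,None,fx=5.3,fy=5.3,interpolation=3); b=cv2.resize(b,None,fx=2.3,fy=2.3,interpolation=3)
o=np.zeros((a.shape[0]+b.shape[0],a.shape[1],3),np.uint8); o[:a.shape[0]]=a; o[a.shape[0]:,:b.shape[1]]=b
cv2.imwrite('pics/z0.png',o);print(o.shape)
E
```

```text
(591, 795, 3)
```

View pics/z0.png

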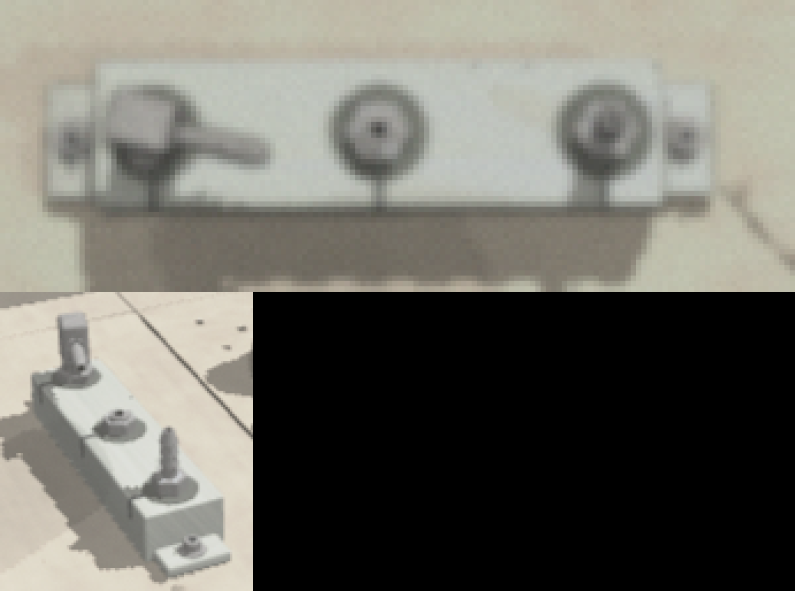

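```bash
cat >> h.py <<'E'
def px(x,y): return x/5.3+235-.4, y/5.3+200-.4
E
python3 - <<'E'
from h import *
d=ctrl.grab_frame('top')
P=[ray(d,*px(*q),.032) for q in((97,62),(662,64),(660,207),(96,207))]
c=np.mean(P,0); ey=(P[0]+P[3]-P[1]-P[2]); L=np.linalg.norm(ey)/2; W=np.linalg.norm(P[0]+P[1]-P[2]-P[3])/2
print('c',c,'L,W',L,W); ey/=np.linalg.norm(ey); yaw=np.arctan2(-ey[0],ey[1]); print('yaw',yaw)
A=c+.075*ey; print('axis',A, proj(d,[*A[:2],.075]))
for q in ((380,130),(605,128)): print(ray(d,*px(*q),.038))
a=np.array([*A[:2],.06])
for q in((268,153),(185,139),(268,142),(268,164)):
    p=ray(d,*px(*q),.06); v=p-a; print(p,np.linalg.norm(v),'ang world',np.arctan2(v[1],v[0]))
# top of body (zoom 143,120)
print(ray(d,*px(143,117),.075))
E
```

```text
c [ 0.5119554  -0.03953147  0.032     ] L,W 0.18777972981517724 0.048151001518260024
yaw 0.02414629999024212
axis [0.5101446  0.03544666 0.032     ] [261.08996517 222.42236919]
[ 0.51296742 -0.03985828  0.038     ]
[ 0.51556488 -0.11426212  0.038     ]
[ 0.50237538 -0.00435794  0.06      ] 0.04055573403682404 ang world -1.763556900911249
[0.5062096 0.0224709 0.06     ] 0.01355930166588491 ang world -1.8652394617999037
[ 0.5059311  -0.00424745  0.06      ] 0.03991711486033074 ang world -1.6765495577263083
[ 0.49882245 -0.00446835  0.06      ] 0.04148975202630526 ang world -1.8471923961549812
[0.51142499 0.03466907 0.075     ]
```

```bash
cat >> h.py <<'E'
from scipy.spatial.transform import Rotation as Ro
def ori(psi): return (Ro.from_euler('z',psi)*Ro.from_euler('x',np.pi)).as_rotvec()
AX=np.array([.5108,.0352]); ZT=.060-ctrl.pinch_z
E
python3 - <<'E'
from h import *
for p in(1.36,-1.78):
    print(p,[np.round(j,3).tolist() if (j:=ctrl.ik([*AX,ZT],ori(p+k))) is not None else None for k in(0,-.7,-1.337,-1.5)])
E
```

```text
1.36 [[0.386, 0.41, -0.493, 0.0, -0.669, 2.545], [0.386, 0.41, -0.493, -0.0, -0.669, 1.845], [0.386, 0.41, -0.493, -0.0, -0.669, 1.208], [0.386, 0.41, -0.493, 0.0, -0.669, 1.045]]
-1.78 [[0.386, 0.41, -0.493, 0.0, -0.669, -0.595], [0.386, 0.41, -0.493, -0.0, -0.669, -1.295], [0.386, 0.41, -0.493, -0.0, -0.669, -1.932], [0.386, 0.41, -0.493, -0.0, -0.669, -2.095]]
```

```bash
python3 - <<'E'
from h import *
ctrl.gripper_to(.55)
ctrl.movep([*AX,.16],ori(-1.78)); print(ctrl.current_clock(),ctrl.current_eef_pos(),ctrl.current_ft_force())
ctrl.movel([*AX,ZT+.045],feed=.1)
print(ctrl.current_clock(),ctrl.current_eef_pos(),ctrl.current_ft_force())
d=snap('side','s1.png'); t=snap('top','t1.png')
print(proj(d,[*AX,.075]))
a=cv2.resize(d['frame'][160:310,190:390,::-1],None,fx=4,fy=4,interpolation=3); cv2.imwrite('pics/s1z.png',a)
E
```

```text
3.7 [0.51091518 0.03460484 0.16003721] [-0.1703122  -1.14550796 -0.36130197]
4.5833 [0.51131618 0.03526846 0.08678507] [-0.84898928  0.01903377 -0.80750587]
[267.31116957 220.40409871]
```

View pics/s1z.png

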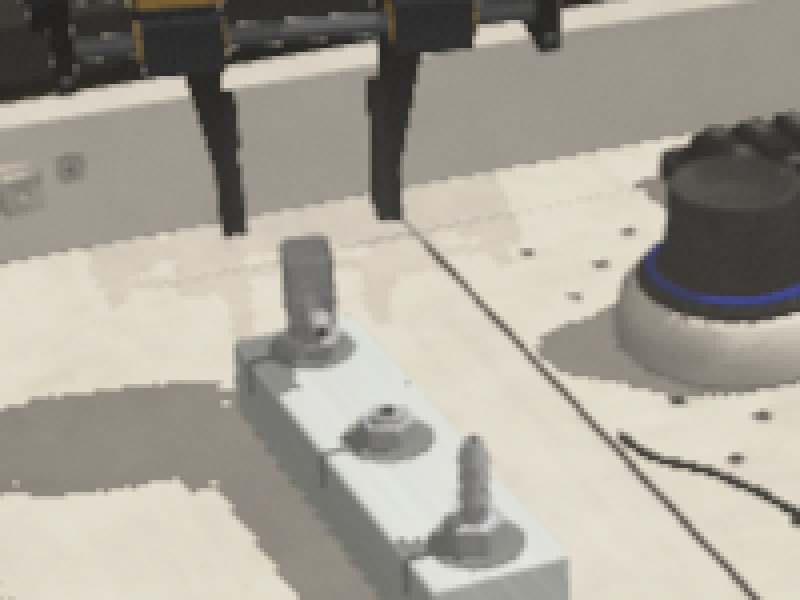

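The fingers (crop columns 232 and 388) straddle the elbow's body (column 307) centrally, so I can go down, grip and turn.

```bash
python3 - <<'E'
from h import *
P=lambda s:print(s,round(ctrl.current_clock(),2),np.round(ctrl.current_eef_pos(),4),'F',np.round(ctrl.current_ft_force(),1),'M',np.round(ctrl.current_moment(),3),'w',round(ctrl.current_gripper_width()*87,1),'g',ctrl.current_grip_force(),'q6',round(ctrl.current_joints()[5],3))
ctrl.movel([*AX,ZT],feed=.06); P('down')
ctrl.gripper_to(0.1,force=30); P('grip')
if 15<ctrl.current_gripper_width()*87<21:
  q=np.array(ctrl.current_joints())
  for k in (.35,.7,1.0,1.25):
    t=q.copy(); t[5]-=k; ctrl.movej(t); P(k)
snap('top','t2.png'); d=snap('side','s2.png')
cv2.imwrite('pics/s2z.png',cv2.resize(d['frame'][160:310,190:390,::-1],None,fx=4,fy=4,interpolation=3))
E
```

```text
down 5.58 [0.5111 0.0353 0.0415] F [ 0.8 -0.1  0.4] M [0.036 0.046 0.006] w 47.7 g 0.0 q6 -0.595
grip 6.21 [0.5093 0.0352 0.0412] F [-4.   2.   3.5] M [ 0.897  1.477 -0.015] w 17.2 g 30.000749216414988 q6 -0.596
0.35 6.63 [0.5092 0.0352 0.0412] F [-2.7  1.3  2. ] M [ 0.439  0.672 -0.073] w 17.9 g 30.000485409982502 q6 -0.943
0.7 7.06 [0.5092 0.0353 0.0412] F [-2.9  2.8  1.4] M [ 0.827  0.798 -0.02 ] w 17.7 g 30.000481875613332 q6 -1.292
1.0 7.45 [0.5092 0.0353 0.0412] F [-3.6  4.1  4.8] M [1.161 1.065 0.015] w 17.6 g 30.000687148422003 q6 -1.591
1.25 7.8 [0.5091 0.0354 0.0412] F [-4.5  3.9  3.3] M [ 1.331  1.027 -0.025] w 17.6 g 30.000729700550437 q6 -1.842
```

View pics/s2z.png

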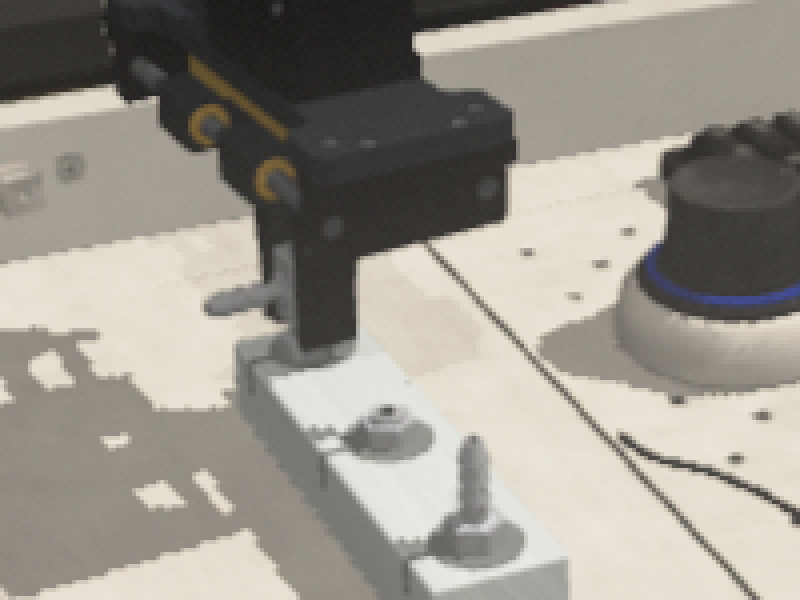

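```bash
python3 - <<'E'
from h import *
q=np.array(ctrl.current_joints()); q[5]=-1.94; ctrl.movej(q); ctrl.wait(.2)
print(ctrl.current_joints()[5],Ro.from_rotvec(ctrl.current_tool_rot()).as_matrix()[:,1])
ctrl.gripper_to(.5); p=np.array(ctrl.current_eef_pos()); print(p)
ctrl.movel([p[0],p[1],.115],feed=.1); q=np.array(ctrl.current_joints()); q[0]-=.9; ctrl.movej(q)
print(ctrl.current_clock())
t=snap('top','t3.png'); d=snap('side','s3.png')
a=cv2.resize(t['frame'][200:255,235:385,::-1],None,fx=5.3,fy=5.3,interpolation=3); b=cv2.resize(d['frame'][210:310,210:345,::-1],None,fx=3,fy=3,interpolation=3)
o=np.zeros((a.shape[0]+b.shape[0],a.shape[1],3),np.uint8); o[:a.shape[0]]=a; o[a.shape[0]:,:b.shape[1]]=b
cv2.imwrite('pics/z3.png',o)
for A in([.5101,.0354],[.5095,.0353]):
  for e in (-.1,0,.1):
    w=np.array([np.cos(-3.117+e),np.sin(-3.117+e)]); P=[*(np.array(A)+.041*w),.06]
    u,v=proj(t,P); s=proj(d,P); print(e,'top zoom',(u-234.6)*5.3,(v-199.6)*5.3,'side zoom',(s[0]-210)*3,(s[1]-210)*3+a.shape[0])
E
```

```text
-1.937902105939179 [-1.85490648e-02  9.99827949e-01  6.26539769e-05]
[0.50916732 0.03538845 0.04123853]
11.6333
-0.1 top zoom 131.06066187150893 252.53646822313488 side zoom 91.12118830397537 363.8644389075341
0 top zoom 143.8423331217631 253.18442751060428 side zoom 93.38355661968083 367.3740354881584
0.1 top zoom 156.6362801464146 252.55527331738065 side zoom 96.4636568220838 370.73830826100783
-0.1 top zoom 131.30559201150342 254.41446933612352 side zoom 90.00638563087506 364.184543051084
0 top zoom 144.08809223900423 255.06239189496296 side zoom 92.26527041118817 367.6964091494152
0.1 top zoom 156.88285773718232 254.43303152303722 side zoom 95.34228657764552 371.06287327451497
```

View pics/z3.png

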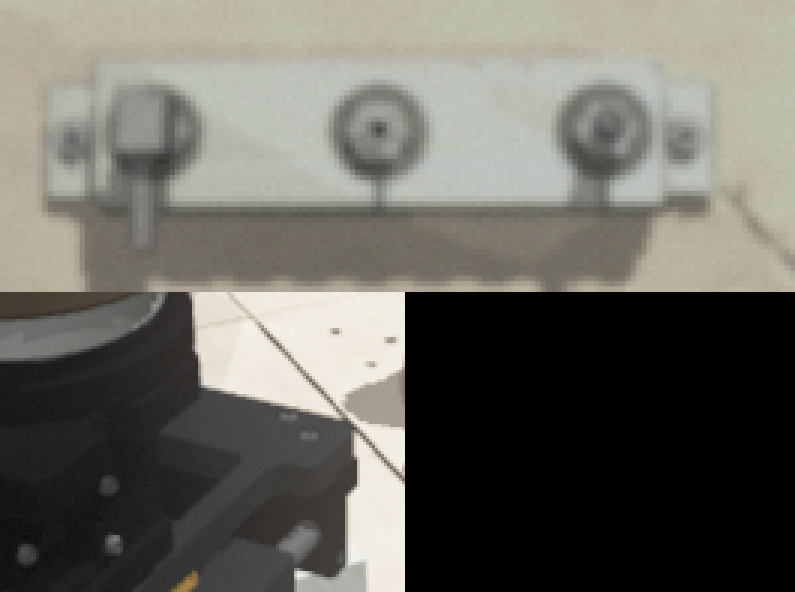

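The outlet tip is at zoomed (143, 247) against a predicted (144, 253) for pointing straight out. That puts it in line with the groove to within about 0.02 rad. The barb at (605, 128) has not moved.

```bash
python3 -c "
from h import *
print(ctrl.hand_in())"
```

```text
the job is handed in; nothing more can be done
None
```

I tightened the elbow until its outlet points straight out over the manifold's front face (within about 0.02 rad, by the top camera), let go of it, left the barb alone, and handed the job in after about 12 s on the robot's clock.

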